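Reload a serving-board dispenser

ROBOT

A 6-joint arm with a two-finger parallel gripper is mounted at the origin on a cart in front of the work surface, level with it; the furniture and walls round the work are solid. World frame = base frame: x ahead of the robot, y to its left, z up, the work surface at z = 0. Lengths are in mm, angles in rad, forces in N, time in s.
With the tool pointing down it reaches from about 350 to 850 mm from the base axis. Payload 8.1 kg.
Tool frame: the origin (TCP) lies midway between the tips of the shut fingers; the grasp point (between the pads) lies 19 mm behind it; z points along the fingers, y is the line along which they close (so a half turn about z gives the same grasp; the last joint's range is limited). The gripper opens to 93 mm and grips with 3 to 60 N. Pads are 15 mm wide; open, the fingers measure 128 mm over their backs; the gripper's body (75 mm by 188 mm) begins 65 mm behind the grasp point.
Start: joints at [1.251, 0.13, 1.488, -0, 1.523, -0.085], TCP at [139.567, 583.546, 218.635] pointing down, gripper open.
Joint ranges: [-2.96, 2.96], [-0.89, 2.26], [0.02, 2.5], [-1.34, 4.48], [0, 2.73], [-2.66, 2.66]. Speed limits (rad/s): [2.39, 2.39, 2.79, 3.14, 3.14, 3.14].

INTERFACE

Orientations are given as a 3x3 rotation matrix whose columns are the frame's x, y, z axes.
In Python, from cell import manip gives the robot as it stands.
- The arm moves only by the tool send_rows, never from a script. Its argument "commands" is a list that holds one entry, the list of rows, each a list of 5 numbers: the shift along the tool's x, y, z in mm, then the turn about the tool's z in degrees, then the finger opening in mm, from 0 to 93. In form: [[[x, y, z, twist, gripper], ...]]. A call has 1 to 20 rows; each row is the pose to reach, as a shift and turn from the pose commanded when the call began, along the tool's axes at that moment; what a row does not reach only later rows make up. A row lasts 1/8 s, in which the tool goes at most 62.5 mm and 10.7 degrees, less where a joint would pass 70% of its speed; a pose out of reach is approached as far as the arm can. A call with a gripper value outside its range is refused whole. The fingers move at their own pace and stop on an object; "grip_force" is the grip in N (left out, the last holds). Time passes only in rows, so rows that repeat a pose let the fingers close. It gives the time, the measured TCP pose, the force, the opening and the grip force at its end, in the units of the state.
- manip.get_state(): the state, without advancing time (a new reading comes with each control period).
- manip.camera(name): name is "scene" or "top" or "wrist"; returns a dict with "pixels" (384x512x3 uint8, blue, green, red), "z_map" (384x512 float32, mm along the optical axis (not along the pixel's ray), 0 where there is no reading), "camera_matrix" (3x3 intrinsics, pixels), "eye" and "attitude" of the camera in the world. Camera axes: x right, y down, z forward; pixel columns grow to the right and rows downward; lengths in mm; the calibration is good to about 2 mm. A picture is of the moment at which its call begins.
- manip.sign_off(): hands the job in; it is judged then, once.
The state is a dict: "clock": time; "joint_pos": joint angles; "qvel": joint speeds; "joint_torque": joint torques, N m; "position": TCP position; "tool_rot": TCP orientation; "wrist_force": force on the tool from outside, world axes, zero at the start; "moment": the same for the moment, N m; "opening": opening from 0.0 (shut) to 1.0 (fully open); "gripper_force": force on a finger pad.
Only numpy, scipy, OpenCV 4.12 (cv2) and the standard library are available. Lean on these libraries where they do the work, as an engineer would, in place of code of your own. Each camera call takes 0.05 s, during which the arm holds its last target. There are 200 camera calls.

TASK

Take the dark wooden serving board out of the drying rack and lay it down flat on the worktable. Then take it up again across its width, set it flat in the mouth of the spring dispenser on top of the board already in there, and press it down until it is held under both orange catches. Leave the white board standing in the rack.

Things in the scene. Friction and masses are not known exactly. Their poses are not given: they have to be found in the camera images.
- board: Dark brown wooden serving board to load: slab 90 x 56 x 14 mm, about 0.07 kg, edges rounded 3 mm, faces alike. Origin at its centre; x along the 90 mm length, y along the 56 mm width, z through the 14 mm thickness. At the start it stands on a long edge in one of the rack's two slots (either one), centre 38 mm and top 66 mm above the table.
- white_board: White plastic board of the same size and axes, standing in the rack's other slot, 80 mm away. It stays there.
- rack: Fixed light wooden drying rack, base 150 (x) x 120 (y) x 10 mm. Origin under the middle of its base, z up. Two slots along its y axis, at x = -40 and +40 mm, each between upright 8 mm dowels 39 mm high at y = -33 and +33 mm on both sides of the board, 17 mm clear; between the dowels (|y| < 28 mm) fingers have room. Table free between rack and dispenser.
- magazine: Fixed spring dispenser, grey base 176 (x) x 84 (y) x 8 mm. Origin under the middle of its base, z up. Boards lie in it flat, length along its x axis (either way round). Four steel corner guides, 2 mm play on every side of a board, 82 mm high, then flared out to 92 mm. The long sides (+y, -y) are open over |x| < 30 mm for fingers. A grey catch housing 81 mm high stands at each end.
- mouth (a point): Middle of the dispenser's mouth, 70 mm above the table, axes as the dispenser: a board laid in the mouth comes to rest on the two sloped catches with the middle of its underside about here.
- catch_line (a point): On the dispenser's middle axis, 60 mm above the table, the height of the catches' flat undersides: where the middle of the top face of a loaded board comes to lie. Axes as the dispenser. Press the new board's top 3 to 6 mm below this level, in its middle, and the catches snap over it; 8 mm below, the follower stops.
- catch_a (a joint): Orange spring catch at the dispenser's +x end, 20 mm wide, reaching 6 mm over the board's end at 0; grows to 0.009 m as it is pushed back. Underside flat, upper side sloping at 60 degrees up to 73.5 mm above the table. A board pressed down pushes it back; it springs out again over the board.
- catch_b (a joint): The same catch at the -x end.
- follower (a joint): Blue plate under the stack, lifted by a spring (400 N/m): 0 with one board under the catches, grows as it is pressed, 0.014 m with two boards held, 0.022 m at its stop. Pressing the second board in takes some 5 to 15 N in all. Let go too early, the boards come up again; past the catches, it lifts the new board against them.
- stacked_board: A dark wooden board of the same size and axes, already in the dispenser under the catches at the start; afterwards it lies 14 mm lower, under the new one.

How it is judged:
By the outcome, as a careful person would: the job done as asked, in the order asked, and still so for the second after the job is handed in, with the robot touching nothing.
It also fails if it takes over 72 s, if anything falls off the work surface, if the arm or the gripper's body presses on something with over 40 N, if the wrist force passes 120 N, or if a joint passes its speed limit or range.

## Working session

There is one attempt and no reset: what is moved stays moved. The work goes in short steps, Python scripts to look and compute and a tool call to move; the robot and the scene stay as the last step left them, time stands still between calls to the robot, and variables do not carry over. Pictures are saved under pics/ and viewed, at most 10 in all, crops included, and the job is handed in when it is done.

Besides the shell and the picture viewer there is one more tool, called after "Emit:" by a JSON object that holds its "op" and its "data", one argument or row to a line. send_rows: Moves the arm, as the interface text tells. Its arguments: {"type":"object","properties":{"commands":{"type":"array"},"grip_force":{"type":"number"}},"required":["commands"]}

```bash
mkdir -p pics
cat > h.py <<'E'
import numpy as np, cv2
from cell import manip
def shot(n):
    c=manip.camera(n); c['K']=np.array(c['camera_matrix']); c['R']=np.array(c['attitude']); c['t']=np.array(c['eye']); c['px']=np.array(c['pixels']); c['z']=np.array(c['z_map']); return c
def cloud(c):
    h,w=c['z'].shape; u,v=np.meshgrid(np.arange(w),np.arange(h)); z=c['z']
    K=c['K']; P=np.stack([(u-K[0,2])/K[0,0]*z,(v-K[1,2])/K[1,1]*z,z],-1)
    P=P@c['R'].T+c['t']; P[z==0]=np.nan; return P
def st():
    s=manip.get_state(); print(s['clock'],np.round(s['position'],1),np.round(s['tool_rot'],3).tolist(),'F',np.round(s['wrist_force'],1),'op',s['opening'],'gf',s['gripper_force'],'q',np.round(s['joint_pos'],3)); return s
E
python3 - <<'E'
from h import *
a=shot('top');b=shot('scene')
for c in(a,b): print(c['t'],c['R'].round(3).tolist(),c['K'].tolist())
cv2.imwrite('pics/top.png',a['px']);cv2.imwrite('pics/scene.png',b['px'])
np.save('top.npy',cloud(a)); st()
E
```

```text
[406.96620201  19.07059573 900.63429011] [[-0.018, -0.988, 0.151], [-1.0, 0.021, 0.02], [-0.023, -0.15, -0.988]] [[359.69123945244866, 0.0, 254.3579002817752], [0.0, 359.69123945244866, 189.8355533951947], [0.0, 0.0, 1.0]]
[  51.28185954 -607.9376568   510.40061204] [[0.806, -0.289, 0.517], [-0.592, -0.372, 0.715], [-0.014, -0.882, -0.47]] [[359.64649365039276, 0.0, 257.07845787422326], [0.0, 359.64649365039276, 187.9310831626281], [0.0, 0.0, 1.0]]
0.1 [139.4 583.1 217.7] [[-0.973, 0.233, -0.001], [0.233, 0.973, -0.002], [0.0, -0.002, -1.0]] F [0.6 0.2 0.1] op 0.9995736456963478 gf 0.0 q [ 1.251  0.131  1.489  0.     1.523 -0.085]
```

View pics/top.png

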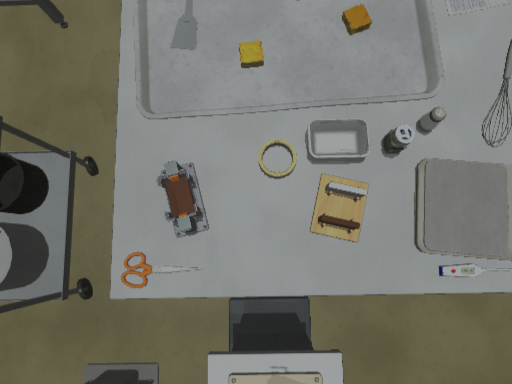

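View pics/scene.png

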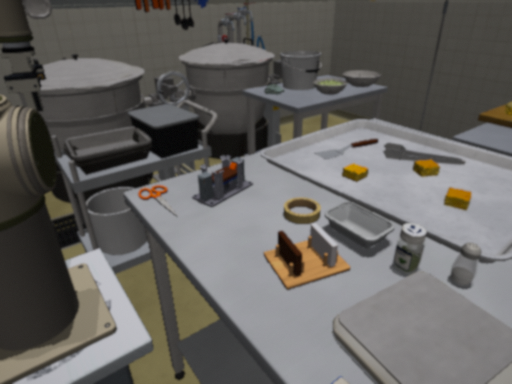

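The top view shows the dispenser near (183,198), with the brown board in it. The rack is near (340,207), with the dark board at (338,223) and the white one at (347,189).

Run:
```python
from h import *
P=np.load('top.npy'); I=cv2.imread('pics/top.png'); H=cv2.cvtColor(I,cv2.COLOR_BGR2HSV)
v,u=np.mgrid[:384,:512]
def rep(n,m,lo,hi):
    q=P[m]; q=q[(q[:,2]>lo)&(q[:,2]<hi)]
    (c,s,a)=cv2.minAreaRect(q[:,:2].astype(np.float32)); b=cv2.boxPoints((c,s,a))
    e=max([b[1]-b[0],b[2]-b[1]],key=np.linalg.norm)
    print(n,len(q),'z',np.percentile(q[:,2],[5,50,95]).round(1),'c',np.round(c,1),'s',np.round(s,1),'long-dir deg',np.degrees(np.arctan2(e[1],e[0])).round(1))
rk=(u>300)&(u<380)&(v>168)&(v<246); mg=(u>150)&(u<215)&(v>155)&(v<245)
print('table',np.nanmedian(P[250:280,220:300,2]))
rep('rackbase',rk,6,18)
dark=(H[...,2]<110)&(H[...,1]>80)
rep('dark top',rk&dark,58,75)
wh=(H[...,1]<40)
rep('white top',rk&wh&(v<205),58,75)
rep('mag base',mg,4,14)
rep('mag high',mg,70,100)
rep('mag board',mg&(H[...,1]>80)&(H[...,0]<15),50,66)
org=mg&(H[...,1]>150)&(H[...,2]>120)
print('orange',org.sum(),P[org].mean(0).round(1) if org.any() else '')
```

```text
table 1.1979316106184115
rackbase 2152 z [ 8.6 11.1 13.8] c [ 489.8 -169.9] s [120.  163.7] long-dir deg -13.9
dark top 229 z [63.7 67.1 69.7] c [ 457.5 -160.3] s [90.  13.9] long-dir deg 75.5
white top 231 z [61.7 66.8 69.5] c [ 534.5 -181.6] s [88.5 13.7] long-dir deg 76.4
mag base 923 z [ 4.2  8.8 12. ] c [524.  220.7] s [226.7 162.4] long-dir deg 0.0
mag high 679 z [73.7 82.7 93.5] c [524.2 214.1] s [168.  76.] long-dir deg 13.9
mag board 806 z [58.9 61.5 64. ] c [524.  214.1] s [87.8 54.3] long-dir deg 14.3
orange 59 [nan nan nan]
```

```bash
cat >> h.py <<'E'
def rel(*T):
    "T: (x,y,z,yaw_of_tool_y deg) world targets -> tool shift and twist"
    s=st(); R=np.array(s['tool_rot']); p=np.array(s['position']); y0=np.degrees(np.arctan2(R[1,1],R[0,1]))
    for t in T: print(t,'->',np.round(R.T@(np.array(t[:3])-p),1), round(-((t[3]-y0+180)%360-180),1))
E
python3 -c "
from h import *
rel((400,250,210,30),(457.5,-160.3,180,-14),(457.5,-160.3,120,-14))"
```

```text
0.1 [139.4 583.1 217.7] [[-0.973, 0.233, -0.001], [0.233, 0.973, -0.002], [0.0, -0.002, -1.0]] F [0.6 0.2 0.1] op 0.9995736456963478 gf 0.0 q [ 1.251  0.131  1.489  0.     1.523 -0.085]
(400, 250, 210, 30) -> [-330.9 -263.3    8.1] 46.5
(457.5, -160.3, 180, -14) -> [-482.3 -648.9   38.7] 90.5
(457.5, -160.3, 120, -14) -> [-482.3 -648.8   98.7] 90.5
```

Emit:
{"op": "send_rows", "data": {
  "commands": [
    [[-331, -263, 8, 46.5, 50], [-331, -263, 8, 46.5, 50], [-331, -263, 8, 46.5, 50], [-331, -263, 8, 46.5, 50], [-331, -263, 8, 46.5, 50], [-331, -263, 8, 46.5, 50], [-331, -263, 8, 46.5, 50], [-482, -649, 38.7, 90.5, 50], [-482, -649, 38.7, 90.5, 50], [-482, -649, 38.7, 90.5, 50], [-482, -649, 38.7, 90.5, 50], [-482, -649, 38.7, 90.5, 50], [-482, -649, 38.7, 90.5, 50], [-482, -649, 38.7, 90.5, 50], [-482, -649, 38.7, 90.5, 50], [-482, -649, 38.7, 90.5, 50], [-482, -649, 38.7, 90.5, 50], [-482, -649, 38.7, 90.5, 50]]
  ]
}}

```text
clock: 2.35
position: [457.5, -158.7, 180.1]
tool_rot: [[0.239, 0.971, 0.0], [0.971, -0.239, -0.0], [0.0, 0.0, -1.0]]
wrist_force: [-0.1, 0.1, 0.6]
opening: 0.539
gripper_force: 0.0
```

Run:
```python
from h import *
c=shot('wrist'); cv2.imwrite('pics/w1.png',c['px']); P=cloud(c); H=cv2.cvtColor(c['px'],cv2.COLOR_BGR2HSV)
m=(H[...,2]<110)&(H[...,1]>80)&(P[...,2]>56)&(P[...,2]<78)&(np.abs(P[...,0]-457)<60)&(np.abs(P[...,1]+160)<70)
q=P[m]; print(len(q)); r=cv2.minAreaRect(q[:,:2].astype(np.float32)); print(r, np.median(q[:,2]))
rel((457.5,-160.3,120,-14),(457.5,-160.3,25,-14))
```

```text
1013
((455.806884765625, -156.4220428466797), (85.56746673583984, 12.928557395935059), 76.28707885742188) 66.7085057455318
2.4 [ 457.5 -158.9  180.1] [[0.24, 0.971, 0.0], [0.971, -0.24, -0.0], [-0.0, 0.0, -1.0]] F [ 0.6  1.3 -0.2] op 0.535861102826098 gf 0.0 q [-0.44  -0.167  1.852  0.     1.456 -0.198]
(457.5, -160.3, 120, -14) -> [-1.4  0.3 60.1] 0.1
(457.5, -160.3, 25, -14) -> [ -1.4   0.3 155.1] 0.1
```

View pics/w1.png

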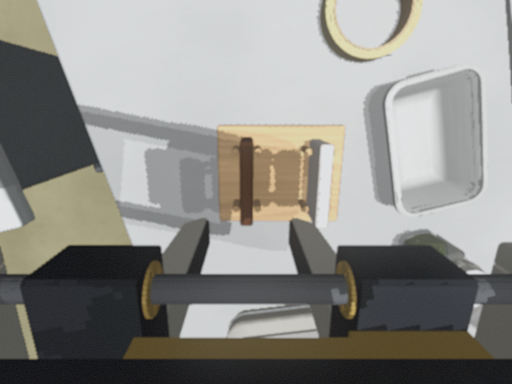

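The wrist view shows the dark board at (246,181), midway between the fingers, and the white one at (324,185). I'll descend and grip.

Emit:
{"op": "send_rows", "data": {
  "commands": [
    [[0, -1, 60, 0, 50], [0, -1, 105, 0, 50], [0, -1, 135, 0, 50], [0, -1, 155, 0, 50], [0, -1, 155, 0, 50], [0, -1, 155, 0, 0], [0, -1, 155, 0, 0], [0, -1, 155, 0, 0], [0, -1, 155, 0, 0], [0, -1, 155, 0, 0], [0, -1, 140, 0, 0], [0, -1, 110, 0, 0], [0, -1, 60, 0, 0], [0, -1, 50, 0, 0], [0, -1, 50, 0, 0]]
  ],
  "grip_force": 20
}}

```text
clock: 4.28
position: [457.2, -159.9, 131.1]
tool_rot: [[0.241, 0.97, 0.002], [0.97, -0.241, -0.001], [-0.0, 0.003, -1.0]]
wrist_force: [-0.0, -0.9, -1.0]
opening: 0.151
gripper_force: 20.0
```

Run:
```python
from h import *
rel((460,30,130,-14),(460,30,30,-14),(460,30,15.5,-14),(460,30,45,-14))
```

```text
4.275 [ 457.2 -159.9  131.1] [[0.241, 0.97, 0.002], [0.97, -0.241, -0.001], [-0.0, 0.003, -1.0]] F [-0.  -0.9 -1. ] op 0.1505224958588965 gf 19.9991637468338 q [-0.442 -0.13   1.911  0.     1.358 -0.199]
(460, 30, 130, -14) -> [184.9 -43.    0.9] 0.0
(460, 30, 30, -14) -> [185.  -43.3 100.9] 0.0
(460, 30, 15.5, -14) -> [185.  -43.3 115.4] 0.0
(460, 30, 45, -14) -> [185.  -43.3  85.9] 0.0
```

Emit:
{"op": "send_rows", "data": {
  "commands": [
    [[60, -14, 0, 0, 0], [120, -28, 0, 0, 0], [170, -40, 10, 0, 0], [185, -43, 40, 0, 0], [185, -43, 80, 0, 0], [185, -43, 105, 0, 0], [185, -43, 112, 0, 0], [185, -43, 115.5, 0, 0], [185, -43, 115.5, 0, 0], [185, -43, 115.5, 0, 0], [185, -43, 115.5, 0, 30], [185, -43, 115.5, 0, 30], [185, -43, 115.5, 0, 60], [185, -43, 115.5, 0, 93], [185, -43, 100, 0, 93], [185, -43, 86, 0, 93], [185, -43, 86, 0, 93], [185, -43, 86, 0, 93]]
  ]
}}

```text
clock: 6.52
position: [459.4, 30.4, 44.2]
tool_rot: [[0.241, 0.97, 0.001], [0.97, -0.241, -0.0], [0.0, 0.001, -1.0]]
wrist_force: [-0.2, -0.5, 0.1]
opening: 0.917
gripper_force: 0.0
```

Run:
```python
from h import *
st(); c=shot('scene'); cv2.imwrite('pics/s2.png',cv2.resize(c['px'][130:350,130:430],None,fx=2,fy=2))
```

```text
6.525 [459.4  30.4  44.2] [[0.241, 0.97, 0.001], [0.97, -0.241, -0.0], [0.0, 0.001, -1.0]] F [-0.2 -0.5  0.1] op 0.917034203606769 gf 0.0 q [-0.045 -0.089  2.043  0.     1.187  0.198]
```

View pics/s2.png

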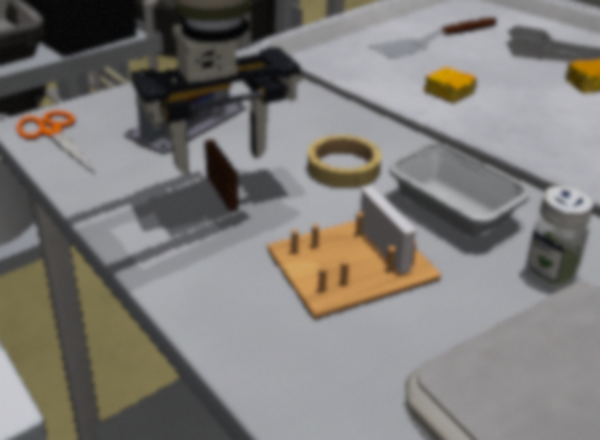

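The board stands free between the fingers at (222,175). I'll tip it with the near finger by pushing along tool +y with the tips at 44 mm.

Emit:
{"op": "send_rows", "data": {
  "commands": [
    [[0, 15, 0, 0, 93], [0, 30, 0, 0, 93], [0, 36, 0, 0, 93], [0, 39, 0, 0, 93], [0, 42, 0, 0, 93], [0, 45, 0, 0, 93], [0, 48, 0, 0, 93], [0, 51, 0, 0, 93], [0, 54, 0, 0, 93], [0, 57, 0, 0, 93], [0, 60, 0, 0, 93], [0, 60, 0, 0, 93], [0, 30, -60, 0, 93], [0, 30, -90, 0, 93], [0, 30, -110, 0, 93], [0, 30, -110, 0, 93]]
  ]
}}

```text
clock: 8.57
position: [489.7, 23.1, 155.9]
tool_rot: [[0.241, 0.971, 0.004], [0.971, -0.241, -0.0], [0.001, 0.004, -1.0]]
wrist_force: [0.0, 0.7, -0.8]
opening: 1.004
gripper_force: 0.0
```

Run:
```python
from h import *
st(); c=shot('wrist'); cv2.imwrite('pics/w3.png',c['px']); P=cloud(c); H=cv2.cvtColor(c['px'],cv2.COLOR_BGR2HSV)
m=(H[...,2]<130)&(H[...,1]>80)&(P[...,2]>5)&(P[...,2]<60)&(np.abs(P[...,0]-490)<70)&(np.abs(P[...,1]-30)<80)
q=P[m]; print(len(q)); r=cv2.minAreaRect(q[:,:2].astype(np.float32)); print(r, np.percentile(q[:,2],[5,50,95]))
```

```text
8.575 [489.7  23.1 155.9] [[0.241, 0.971, 0.004], [0.971, -0.241, -0.0], [0.001, 0.004, -1.0]] F [ 0.   0.7 -0.8] op 1.0038020147541948 gf 0.0 q [-0.057 -0.136  1.869 -0.     1.404  0.186]
3321
((494.9321594238281, 23.07611083984375), (86.0742416381836, 51.966773986816406), 76.057373046875) [13.78149696 14.92228442 16.1644252 ]
```

View pics/w3.png

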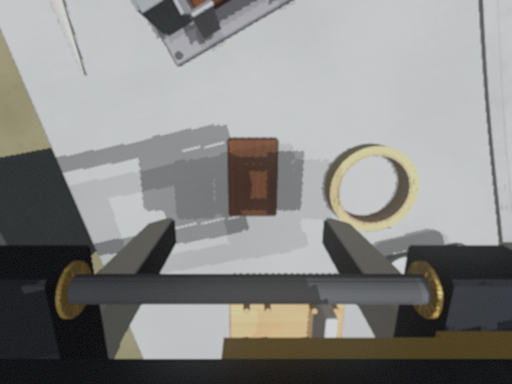

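The board lies flat at (253,177). I'll grip it across its width.

Emit:
{"op": "send_rows", "data": {
  "commands": [
    [[0, 5, 60, 0, 93], [0, 5, 110, 0, 93], [0, 5, 140, 0, 93], [0, 5, 152, 0, 93], [0, 5, 153.5, 0, 93], [0, 5, 153.5, 0, 93], [0, 5, 153.5, 0, 0], [0, 5, 153.5, 0, 0], [0, 5, 153.5, 0, 0], [0, 5, 153.5, 0, 0], [0, 5, 153.5, 0, 0], [0, 5, 153.5, 0, 0], [0, 5, 140, 0, 0], [0, 5, 100, 0, 0], [0, 5, 45, 0, 0], [0, 5, 10, 0, 0], [0, 5, 10, 0, 0]]
  ],
  "grip_force": 25
}}

```text
clock: 10.75
position: [496.0, 21.8, 148.7]
tool_rot: [[0.241, 0.97, 0.008], [0.97, -0.241, -0.0], [0.001, 0.008, -1.0]]
wrist_force: [0.9, 0.5, -1.0]
opening: 0.599
gripper_force: 25.0
```

Run:
```python
from h import *
rel((524,214.1,150,-76),(524,214.1,125,-76))
c=shot('wrist'); cv2.imwrite('pics/w4.png',c['px']); P=cloud(c); H=cv2.cvtColor(c['px'],cv2.COLOR_BGR2HSV)
s=manip.get_state();R=np.array(s['tool_rot']);p=np.array(s['position']); Q=(P-p)@R
m=(H[...,2]<130)&(H[...,1]>80)&(np.abs(Q[...,0])<80)&(np.abs(Q[...,1])<50)&(Q[...,2]<5)&(Q[...,2]>-30)
q=Q[m]; print(len(q)); print(cv2.minAreaRect(q[:,:2].astype(np.float32)),np.percentile(q,[1,50,99],axis=0).round(1))
```

```text
10.75 [496.   21.8 148.7] [[0.241, 0.97, 0.008], [0.97, -0.241, -0.0], [0.001, 0.008, -1.0]] F [ 0.9  0.5 -1. ] op 0.598788368291911 gf 24.999836683273315 q [-0.059 -0.117  1.865 -0.     1.385  0.184]
(524, 214.1, 150, -76) -> [193.4 -19.1  -1.1] 62.0
(524, 214.1, 125, -76) -> [193.4 -19.3  23.9] 62.0
10039
((12.69354248046875, 2.135122299194336), (66.86866760253906, 55.830055236816406), 0.3260503113269806) [[-19.7 -24.1 -18.4]
 [ 15.4   1.9 -17. ]
 [ 45.4  28.3 -15.1]]
```

View pics/w4.png

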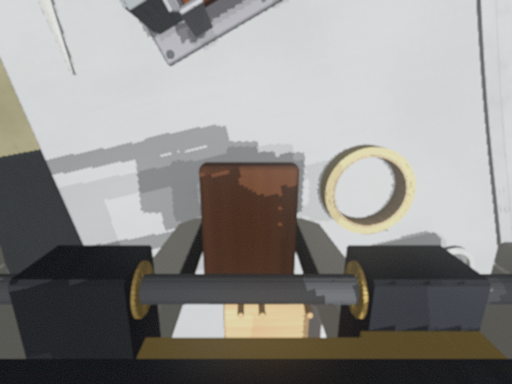

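The board is gripped level, with its far end at (250,165). I'll move to a hover short of the dispenser and measure the board and mouth in the same wrist view.

Run:
```python
from h import *
rel((417,187.5,150,-76))
```

```text
10.8 [494.5  21.9 146.2] [[0.241, 0.97, 0.004], [0.971, -0.241, -0.0], [0.001, 0.004, -1.0]] F [-1.2 -0.8 -0.7] op 0.6032627337672776 gf 24.99981790781021 q [-0.059 -0.115  1.868 -0.     1.384  0.184]
(417, 187.5, 150, -76) -> [ 142.1 -115.1   -4.2] 62.0
```

Emit:
{"op": "send_rows", "data": {
  "commands": [
    [[45, -37, -4, 10, 0], [90, -74, -4, 20, 0], [135, -110, -4, 30, 0], [142, -115, -4, 40, 0], [142, -115, -4, 50, 0], [142, -115, -4, 60, 0], [142, -115, -4, 62, 0], [142, -115, -4, 62, 0], [142, -115, -4, 62, 0], [142, -115, -4, 62, 0], [142, -115, -4, 62, 0]]
  ]
}}

```text
clock: 12.18
position: [415.9, 187.4, 148.0]
tool_rot: [[0.97, 0.243, 0.0], [0.243, -0.97, 0.0], [0.0, -0.0, -1.0]]
wrist_force: [0.8, 0.3, -0.9]
opening: 0.605
gripper_force: 25.0
```

Run:
```python
from h import *
st(); c=shot('wrist'); cv2.imwrite('pics/w5.png',c['px']); P=cloud(c); H=cv2.cvtColor(c['px'],cv2.COLOR_BGR2HSV)
s=manip.get_state();R=np.array(s['tool_rot']);p=np.array(s['position']); Q=(P-p)@R
np.savez('w5.npz',Q=Q,P=P)
br=(H[...,2]<150)&(H[...,1]>80)&((H[...,0]<15)|(H[...,0]>170))
def rep(n,m):
    q=Q[m]; print(n,len(q),cv2.minAreaRect(q[:,:2].astype(np.float32)),np.percentile(q,[1,50,99],axis=0).round(1).tolist())
rep('held',br&(np.abs(Q[...,0])<80)&(np.abs(Q[...,1])<50)&(Q[...,2]<5)&(Q[...,2]>-30))
rep('stack',br&(P[...,2]>54)&(P[...,2]<68)&(Q[...,0]>40))
rep('high',(P[...,2]>77)&(P[...,2]<97)&(Q[...,0]>30)&(np.abs(Q[...,1])<80))
```

```text
12.175 [415.9 187.4 148. ] [[0.97, 0.243, 0.0], [0.243, -0.97, 0.0], [0.0, -0.0, -1.0]] F [ 0.8  0.3 -0.9] op 0.6045723155776807 gf 24.9998876452446 q [ 0.311 -0.225  1.962  0.     1.404  1.636]
held 10197 ((12.710643768310547, -0.5757236480712891), (66.91443634033203, 55.87722396850586), 0.28027480840682983) [[-19.6, -26.9, -15.8], [15.9, -0.8, -14.4], [45.8, 25.8, -11.6]]
stack 7126 ((110.44915771484375, -1.3068695068359375), (55.28849792480469, 90.0201416015625), 89.84156036376953) [[68.0, -27.8, 85.4], [113.8, -1.7, 87.1], [153.4, 24.9, 89.0]]
high 2708 ((92.74203491210938, -1.8626060485839844), (119.43232727050781, 76.13822174072266), 0.2701292634010315) [[33.4, -39.2, 54.2], [59.1, -1.8, 64.7], [149.1, 35.5, 69.6]]
```

View pics/w5.png

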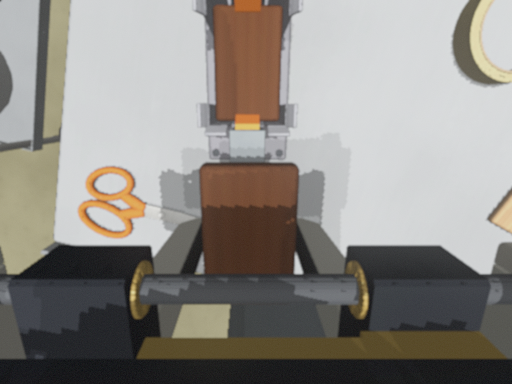

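The stacked board is centred near (248,63) and the held one ends at (250,165), so I need about +109.5 mm in x and −1 mm in y. I'll move over and lower to just above the flare.

Emit:
{"op": "send_rows", "data": {
  "commands": [
    [[40, -0.5, 0, 0, 0], [80, -1, 0, 0, 0], [109.5, -1, 0, 0, 0], [109.5, -1, 20, 0, 0], [109.5, -1, 40, 0, 0], [109.5, -1, 50, 0, 0], [109.5, -1, 50, 0, 0], [109.5, -1, 50, 0, 0], [109.5, -1, 50, 0, 0]]
  ]
}}

```text
clock: 13.35
position: [522.4, 215.2, 99.0]
tool_rot: [[0.97, 0.243, 0.002], [0.243, -0.97, 0.0], [0.002, -0.0, -1.0]]
wrist_force: [0.0, -0.2, -0.4]
opening: 0.6
gripper_force: 25.0
```

Run:
```python
from h import *
rel((522.2,214.7,98,-76)); c=shot('scene'); cv2.imwrite('pics/s6.png',cv2.resize(c['px'][130:230,150:300],None,fx=4,fy=4,interpolation=2))
```

```text
13.35 [522.4 215.2  99. ] [[0.97, 0.243, 0.002], [0.243, -0.97, 0.0], [0.002, -0.0, -1.0]] F [ 0.  -0.2 -0.4] op 0.5998520209303329 gf 24.999879598617554 q [ 0.3    0.124  1.719 -0.     1.297  1.626]
(522.2, 214.7, 98, -76) -> [-0.3  0.5  1. ] 0.1
```

View pics/s6.png

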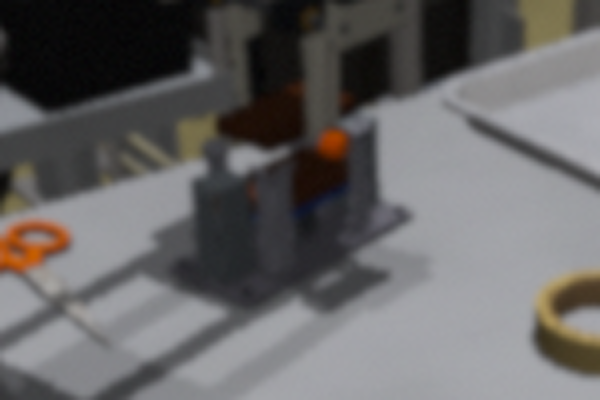

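The held board (270,118) is level above the dispenser's guides, with nothing fouled. I'll lower it into the mouth.

Emit:
{"op": "send_rows", "data": {
  "commands": [
    [[0, 0, 6, 0, 0], [0, 0, 12, 0, 0], [0, 0, 17, 0, 0], [0, 0, 22, 0, 0], [0, 0, 26, 0, 0], [0, 0, 27, 0, 0], [0, 0, 27, 0, 0]]
  ]
}}

```text
clock: 14.28
position: [521.9, 215.0, 71.0]
tool_rot: [[0.97, 0.243, 0.0], [0.243, -0.97, 0.0], [0.0, -0.0, -1.0]]
wrist_force: [-0.0, 0.2, -0.6]
opening: 0.602
gripper_force: 25.0
```

Emit:
{"op": "send_rows", "data": {
  "commands": [
    [[0, 0, 1, 0, 0], [0, 0, 1, 0, 64], [0, 0, 1, 0, 75], [0, 0, 1, 0, 75], [0, 0, -20, 0, 75], [0, 0, -50, 0, 75], [-60, 0, -70, 0, 40], [-110, 0, -75, 0, 10], [-110, 0, -75, 0, 0], [-110, 0, -75, 0, 0], [-110, 0, -75, 0, 0]]
  ]
}}

```text
clock: 15.65
position: [416.2, 188.5, 146.2]
tool_rot: [[0.97, 0.243, 0.001], [0.243, -0.97, 0.0], [0.001, 0.0, -1.0]]
wrist_force: [-0.1, 1.4, -0.9]
opening: 0.322
gripper_force: 0.0
```

Run:
```python
from h import *
c=shot('wrist'); cv2.imwrite('pics/w7.png',c['px']); P=cloud(c); H=cv2.cvtColor(c['px'],cv2.COLOR_BGR2HSV)
s=manip.get_state();R=np.array(s['tool_rot']);p=np.array(s['position']); Q=(P-p)@R
br=(H[...,2]<150)&(H[...,1]>80)&((H[...,0]<15)|(H[...,0]>170))
m=br&(P[...,2]>50)&(P[...,2]<100)&(Q[...,0]>40)
q=Q[m];w=P[m]; print(len(q),cv2.minAreaRect(q[:,:2].astype(np.float32)),np.percentile(w,[2,50,98],axis=0).round(1).tolist())
for lo,hi in((60,80),(80,100),(100,120),(120,150)):
    k=(q[:,0]>lo)&(q[:,0]<hi); print(lo,np.median(w[k,2]).round(1))
rel((522.2,214.7,100,-76))
```

```text
8890 ((107.85591888427734, -0.4567375183105469), (55.116783142089844, 83.90612030029297), 89.96199798583984) [[480.4, 186.0, 83.9], [524.0, 215.6, 85.5], [561.6, 245.5, 87.2]]
60 84.9
80 85.2
100 85.6
120 85.9
15.7 [416.  188.5 146. ] [[0.97, 0.243, 0.0], [0.243, -0.97, 0.0], [0.0, -0.0, -1.0]] F [ 0.1 -0.8  0.3] op 0.27400371719188044 gf 0.0 q [ 0.313 -0.221  1.963 -0.     1.4    1.639]
(522.2, 214.7, 100, -76) -> [109.4   0.3  46. ] 0.0
```

View pics/w7.png

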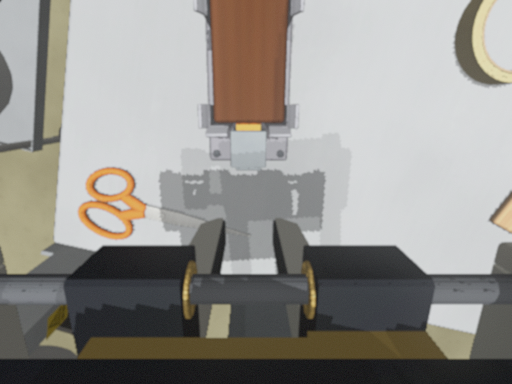

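The board lies level in the mouth (248,65), resting on the catches with its top at about 85 mm. I'll press in its middle with the shut fingers.

Emit:
{"op": "send_rows", "data": {
  "commands": [
    [[50, 0, 0, 0, 0], [110, 0.3, 0, 0, 0], [110.3, 0.3, 25, 0, 0], [110.3, 0.3, 45, 0, 0], [110.3, 0.3, 55, 0, 0], [110.3, 0.3, 59, 0, 0], [110.3, 0.3, 63, 0, 0], [110.3, 0.3, 67, 0, 0], [110.3, 0.3, 71, 0, 0], [110.3, 0.3, 75, 0, 0], [110.3, 0.3, 79, 0, 0], [110.3, 0.3, 82, 0, 0], [110.3, 0.3, 85, 0, 0], [110.3, 0.3, 87, 0, 0], [110.3, 0.3, 89, 0, 0], [110.3, 0.3, 90, 0, 0], [110.3, 0.3, 90, 0, 0], [110.3, 0.3, 90, 0, 0]]
  ]
}}

```text
clock: 17.95
position: [524.1, 215.5, 59.5]
tool_rot: [[0.97, 0.243, 0.005], [0.243, -0.97, 0.001], [0.005, -0.0, -1.0]]
wrist_force: [-5.0, -1.3, 15.4]
opening: 0.004
gripper_force: 7.5
```

Emit:
{"op": "send_rows", "data": {
  "commands": [
    [[0, 0, 1, 0, 0], [0, 0, 2, 0, 0], [0, 0, 3, 0, 0], [0, 0, 3.5, 0, 0], [0, 0, 3.5, 0, 0], [0, 0, 3.5, 0, 0]]
  ]
}}

```text
clock: 18.7
position: [524.1, 215.5, 56.3]
tool_rot: [[0.97, 0.243, 0.005], [0.243, -0.97, 0.001], [0.005, -0.0, -1.0]]
wrist_force: [-5.3, -2.1, 17.5]
opening: 0.007
gripper_force: 8.7
```

Emit:
{"op": "send_rows", "data": {
  "commands": [
    [[0, 0, 0.7, 0, 0], [0, 0, 1.4, 0, 0], [0, 0, 1.4, 0, 0], [0, 0, 1.4, 0, 0]]
  ]
}}

```text
clock: 19.2
position: [524.1, 215.5, 55.0]
tool_rot: [[0.97, 0.243, 0.005], [0.243, -0.97, 0.001], [0.005, -0.0, -1.0]]
wrist_force: [-5.7, -0.9, 18.9]
opening: -0.0
gripper_force: 9.0
```

Emit:
{"op": "send_rows", "data": {
  "commands": [
    [[0, 0, -3, 0, 0], [0, 0, -8, 0, 0], [0, 0, -20, 0, 0], [0, 0, -50, 0, 0], [0, 0, -90, 0, 0], [-60, 0, -95, 0, 0], [-110, 0, -95, 0, 0], [-110, 0, -95, 0, 0], [-110, 0, -95, 0, 0]]
  ]
}}

```text
clock: 20.32
position: [416.3, 188.3, 147.1]
tool_rot: [[0.97, 0.243, 0.002], [0.243, -0.97, 0.001], [0.003, -0.0, -1.0]]
wrist_force: [1.0, -0.3, 0.6]
opening: 0.006
gripper_force: 0.0
```

Run:
```python
from h import *
c=shot('wrist'); cv2.imwrite('pics/w8.png',c['px']); P=cloud(c); H=cv2.cvtColor(c['px'],cv2.COLOR_BGR2HSV)
s=manip.get_state();R=np.array(s['tool_rot']);p=np.array(s['position']); Q=(P-p)@R
br=(H[...,2]<150)&(H[...,1]>80)&((H[...,0]<15)|(H[...,0]>170))
m=br&(P[...,2]>40)&(P[...,2]<100)&(Q[...,0]>40)
q=Q[m];w=P[m]
for lo,hi in((60,80),(80,100),(100,120),(120,160)):
    k=(q[:,0]>lo)&(q[:,0]<hi); print(lo,np.median(w[k,2]).round(1))
st()
d=shot('top'); cv2.imwrite('pics/both.png',np.hstack([cv2.resize(c['px'][0:170,160:340],(396,374)),cv2.resize(d['px'][150:250,140:240],(374,374))]))
```

```text
60 60.9
80 60.9
100 61.0
120 60.8
20.375 [416.7 188.4 147.1] [[0.97, 0.243, 0.002], [0.243, -0.97, 0.001], [0.002, -0.0, -1.0]] F [-0.1  0.1 -0.2] op 0.0065394810744981244 gf 0.0 q [ 0.312 -0.223  1.962 -0.     1.4    1.638]
```

View pics/both.png

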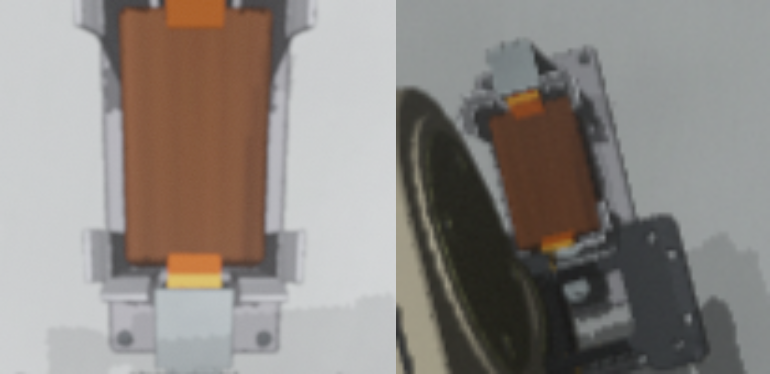

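Both orange catches reach over the board's ends: (195,10) and (193,265) in the wrist view, and (525,103) and (558,243) in the top view. The board's top lies level at the catch line, so I'm handing in.

```bash
python3 -c "
from cell import manip
print(manip.sign_off())"
```

```text
the job is handed in; nothing more can be done
None
```

The dark board was laid flat on the table, taken up across its width, and pressed into the dispenser. It is held level under both orange catches, the white board was left in the rack, and the job was handed in at about 20 s.

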